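# Step the sphere power by four clicks and store it

## Task

Each click of the console's black dial changes the lens power by a quarter dioptre: with a fingertip, push the dial's orange lug round clockwise (seen from above) by exactly four clicks, never a click too far or the wrong way, then press the green key right down to store it and let it come back up. Do this by touch alone, without pinching the lug, and leave the red key, the trial frame, the loose trial lens and the spray bottle alone.

Things in the scene. Friction and masses are not known exactly. Their poses are not given: they have to be found in the camera images.
- dial (a joint): black click-stop disc, 94 mm across, 12 mm thick, on a vertical axis, in a grey bezel with one white tick per click. 0 at the start, in a click stop; grows clockwise seen from above. Stops are 20 degrees (0.349 rad) apart: four clicks = 1.396 rad. It resists (3 to 6 N at the lug), snaps ahead of the finger past half-way, and let go springs to the nearest stop. No end stop nearby.
- dial_axis (a point): point on the dial's axis in the upper face of the black disc, 55 mm above the table; its z is up. Its own x axis points along the white spine and the lug, and turns with the dial.
- lug_mid (a point): foot of the lug, in the upper face of the black disc, 32 mm out from the dial's axis. The lug is an upright fin that turns with the dial: 20 mm long along the radius (from 22 to 42 mm off the axis), 14 mm thick, its orange sides 16 mm high, with a thin white spine in the middle 18 mm high. Nothing else stands up from the disc.
- lug_rear: the orange half of the lug on its anticlockwise side, the face to push for a clockwise turn; origin at its foot, 32 mm from the axis and 4.5 mm anticlockwise of the lug's middle. 20 x 5 x 16 mm. Turns with the dial.
- lug_front: the orange half of the lug on its clockwise side; origin at its foot, 32 mm from the axis and 4.5 mm clockwise of the lug's middle. 20 x 5 x 16 mm. Pressing both halves at once counts as pinching.
- key_green (a joint): travel of the round green spring key, 28 mm across: 0 up, 0.006 m fully down (about 5 N), springs back up when let go.
- key_green_top (a point): centre of the green key's upper face, 57 mm above the table when up; the key is pressed straight down. Red and green keys stand side by side on the console, 64 to 91 mm apart, either way round.
- key_red (a joint): travel of the red key, alike; must not be pressed.
- key_red_top (a point): centre of the red key's upper face.
- console: the grey-white console that carries dial and keys, fixed: level deck 200 x 360 mm, 35 mm high, a display leaning back on its far (+x) side, up to 95 mm high, its low edge 90 mm from the origin. Origin under the deck's centre. Dial in the right (-y) half, keys in the left half.
- trial_frame: loose steel and black trial frame lying on the table, about 135 x 115 mm, 7 mm high; origin on the table between its two rings. Leave alone.
- trial_lens: loose trial lens with red rim, 38 mm across with a tab to 60 mm long, 5 mm thick, lying flat on the table; origin under the lens centre. Leave alone.
- spray: small blue spray bottle standing on the table, 38 mm across, 105 mm high; origin under its base. Leave alone.

How it is judged:
By the outcome, as a careful person would: the job done as asked, in the order asked, and still so for the second after the job is handed in, with the robot touching nothing.
It also fails if it takes over 48 s, if anything falls off the work surface, if the arm or the gripper's body presses on something with over 40 N, if the wrist force passes 120 N, or if a joint passes its speed limit or range.

## Robot

A 6-joint arm with a two-finger parallel gripper is mounted at the origin on the work surface. World frame = base frame: x ahead of the robot, y to its left, z up, the work surface at z = 0. Lengths are in m, angles in rad, forces in N, time in s.
With the tool pointing down it reaches from about 0.35 to 0.775 m from the base axis. Payload 5.5 kg.
Tool frame: the origin (TCP) lies at the very end of the fingers, on their centre line; the grasp point (between the pads) lies 19 mm behind it; z points along the fingers, y is the direction in which the jaws open and shut (so a half turn about z gives the same grasp; the last joint's range is limited). The gripper opens to 85 mm and grips with 20 to 120 N. Pads are 22 mm wide; open, the fingers measure 114 mm over their backs; the gripper's body (76 mm by 85 mm) begins 54 mm behind the grasp point. The pads swing forward as they close: fully open they stand 13 mm farther back than shut.
Start: joints at [1.058, 0.313, 0.046, 1.304, 0, 1.431], TCP at [0.209, 0.536, 0.231] pointing down, gripper open.
Joint ranges: [-2.76, 2.76], [-0.86, 1.69], [-1.03, 1.26], [-2.2, 2.34], [-1.47, 1.5], [-3.14, 3.14]. Speed limits (rad/s): [2.57, 2.57, 3.14, 3.14, 3.14, 3.14].

## Interface

Orientations are given as a unit quaternion [w, x, y, z].
In Python, from workcell import env gives the robot as it stands. The module is installed in compiled form; this text tells all that it offers.
- The arm moves only by the shell command python3 -m pendant 'ROWS' [FORCE]. ROWS is JSON, a list of rows, each an object with "fingers": the finger opening in mm, from 0 to 85.4; "delta_pos": the shift along the tool's x, y, z in mm, a list of three; "angular": the turn, a rotation vector about the tool's x, y, z in rad, a list of three. In form: [{"fingers": fingers, "delta_pos": [x, y, z], "angular": [ax, ay, az]}, ...]. A call has 1 to 12 rows; each row shifts and turns the commanded pose from where the row before left it, along the tool's axes as they then stand; what a row does not reach is not made up. A row lasts 1/10 s, in which the tool goes at most 50 mm and 8.59 degrees, less where a joint would pass 70% of its speed; a pose out of reach is approached as far as the arm can. A call is refused whole if a number of a shift passes 50 or a number of a turn 0.15, either way. A call with a gripper value outside its range is refused whole. The fingers move at their own pace and stop on an object; FORCE is the grip in N (left out, the last holds). Time passes only in rows, so rows that do not move let the fingers close. It gives the time, the measured TCP pose, the force and the opening at its end, in the units of the state.
- env.get_state(): the state, without advancing time (a new reading comes with each control period).
- env.read_camera(name): name is "scene" or "top"; returns the picture (420x560x3 uint8, blue, green, red); there is no depth.
- env.camera_params(name): a dict with "fx", "fy", "cx", "cy" (pixels), "view" (4x4, takes a point from world to camera coordinates). Camera axes: x right, y up, looking along -z (the intrinsics and any distortion apply to the point x, -y, -z); pixel columns grow to the right and rows downward; lengths in m; the calibration is good to about 2 mm. A picture is of the moment at which its call begins. camera_params takes no time and is no camera call.
- env.hand_in(): hands the job in, once; it reports no verdict.
The state is a dict: "clock": time; "joint_pos": joint angles; "qvel": joint speeds; "tau": joint torques, N m; "tcp_pos": TCP position; "orientation": TCP orientation; "wrist_force": force on the tool from outside, world axes, zero at the start; "ft_torque": the same for the moment, N m; "finger_gap": finger opening in m.
Only numpy, scipy, OpenCV 4.12 (cv2) and the standard library are available. Lean on these libraries where they do the work, as an engineer would, in place of code of your own. Each camera call takes 0.05 s, during which the arm holds its last target. There are 200 camera calls.

## Working session

There is one attempt and no reset: what is moved stays moved. The work goes in short steps, Python scripts to look and compute and a shell command to move; the robot and the scene stay as the last step left them, time stands still between calls to the robot, and variables do not carry over. Pictures are saved under pics/ and viewed, about 8 in all and at most 12, crops included, and the job is handed in when it is done.

```bash
mkdir -p pics; python3 - <<'E'
from workcell import env
import cv2,numpy as np
s=env.get_state();print(s)
for n in("top","scene"):
    im=env.read_camera(n);cv2.imwrite(f"pics/{n}0.png",im);p=env.camera_params(n);print(n,p)
E
```

```text
{'clock': 0.0, 'joint_pos': array([ 1.05839363e+00,  3.13975492e-01,  4.49853686e-02,  1.30359481e+00,
       -4.15196350e-06,  1.43120568e+00]), 'qvel': array([ 4.06862847e-04, -1.39440223e-03,  4.55474940e-04, -2.76998317e-03,
       -6.57852992e-05, -4.97080708e-04]), 'tau': array([ 9.39498059e-04, -4.80627215e+01,  2.98532063e+01,  1.92036980e-02,
       -1.49718267e-04, -8.85373652e-06]), 'tcp_pos': array([0.2091903 , 0.53505428, 0.23042565]), 'orientation': array([-2.84437420e-04,  1.85328310e-01,  9.82676253e-01, -8.47868876e-04]), 'wrist_force': array([-0.25552459, -0.22137061, -0.01271585]), 'ft_torque': array([-0.02043411, -0.00482909,  0.03209016]), 'finger_gap': 0.08542041073660604}
top {'fx': 393.99968005620195, 'fy': 393.99968005620195, 'cx': 272.93122620089133, 'cy': 213.52455734681266, 'view': array([[ 0.02826119, -0.998904  ,  0.03731091, -0.0415044 ],
       [ 0.98629651,  0.03393513,  0.16145465, -0.56267563],
       [-0.16254384,  0.03223672,  0.98617458, -0.76358502],
       [ 0.        ,  0.        ,  0.        ,  1.        ]])}
scene {'fx': 474.8666585636219, 'fy': 474.8666585636219, 'cx': 277.2553359501763, 'cy': 207.84694120784232, 'view': array([[-8.15754562e-01,  5.78397838e-01,  6.59614962e-04,
         4.79096577e-01],
       [-3.84855941e-01, -5.43639628e-01,  7.45883275e-01,
         1.77436343e-01],
       [ 4.31775867e-01,  6.08203827e-01,  6.66076351e-01,
        -1.19287987e+00],
       [ 0.00000000e+00,  0.00000000e+00,  0.00000000e+00,
         1.00000000e+00]])}
```

View pics/top0.png

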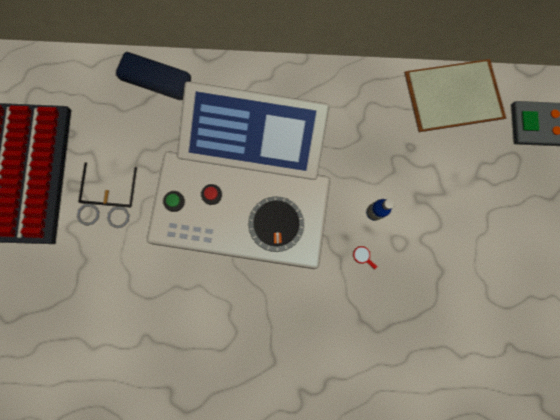

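View pics/scene0.png

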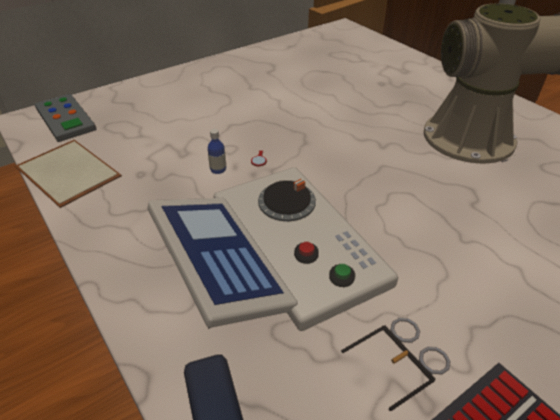

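The top view shows the dial near px (276,223) with the lug at (277,238) on the near side, the green key at (174,201) and the red key at (211,194). The scene view shows the lug at (299,184), red at (306,252) and green at (342,274). Next I'll measure these.

```bash
cat > h.py <<'E'
import cv2,numpy as np
from workcell import env
def ray(n,px):
    p=env.camera_params(n);V=p['view'];R=V[:3,:3];o=-R.T@V[:3,3]
    d=R.T@np.array([(px[0]-p['cx'])/p['fx'],-(px[1]-p['cy'])/p['fy'],-1]);return o,d
def plane(n,px,z):
    o,d=ray(n,px);return o+d*(z-o[2])/d[2]
def tri(a,b):
    (o1,d1),(o2,d2)=ray('top',a),ray('scene',b)
    s=np.linalg.lstsq(np.c_[d1,-d2],o2-o1,rcond=None)[0]
    p,q=o1+s[0]*d1,o2+s[1]*d2;return (p+q)/2,np.linalg.norm(p-q)
def cent(im,lo,hi,box):
    x0,y0,x1,y1=box;h=cv2.cvtColor(im[y0:y1,x0:x1],cv2.COLOR_BGR2HSV)
    m=cv2.inRange(h,lo,hi);k,l,st,c=cv2.connectedComponentsWithStats(m)
    if k<2:return None
    i=1+np.argmax(st[1:,4]);return c[i]+[x0,y0],st[i],(l==i),(x0,y0)
C={'green':((40,80,30),(90,255,255)),'red':((0,120,60),(6,255,255)),'orange':((4,110,90),(20,255,255))}
E
python3 - <<'E'
from h import *
B={'top':{'green':(155,185,192,217),'red':(195,178,228,210),'orange':(255,200,300,248)},'scene':{'green':(322,255,362,292),'red':(288,235,325,268),'orange':(285,172,315,200)}}
Z={'green':.057,'red':.057,'orange':.071}
r={}
for n in B:
    im=cv2.imread(f'pics/{n}0.png')
    for c in C:
        q=cent(im,*C[c],B[n][c]); r[n,c]=q[0] if q else None
        print(n,c,q and (q[0].round(1),q[1]),q and plane(n,q[0],Z[c]).round(4))
    # dark disc
    b=(245,192,308,256) if n=='top' else (250,170,325,225)
    g=cv2.cvtColor(im,cv2.COLOR_BGR2GRAY)[b[1]:b[3],b[0]:b[2]]
    m=cv2.inRange(g,0,60);k,l,st,cc=cv2.connectedComponentsWithStats(m);i=1+np.argmax(st[1:,4])
    ct=max(cv2.findContours((l==i).astype('uint8'),0,1)[0],key=len);h=cv2.convexHull(ct)
    e=cv2.fitEllipse(h);ctr=np.array(e[0])+b[:2];print(n,'disc',ctr,e[1],plane(n,ctr,.055).round(4));r[n,'d']=ctr
for c in('green','red','orange','d'):
    print(c,tri(r['top',c],r['scene',c]))
t=cv2.imread('pics/top0.png')[180:275,140:340];s=cv2.imread('pics/scene0.png')[165:235,245:330]
a=cv2.resize(t,(800,380),interpolation=2);b=cv2.resize(s,None,fx=3,fy=3,interpolation=2)
o=np.zeros((600,800,3),'uint8');o[:380]=a;o[385:595,:255]=b;u=cv2.resize(t[30:75,105:165],None,fx=4.6,fy=4.6);o[385:592,300:576]=u;cv2.imwrite('pics/c1.png',o)
E
```

```text
top green (array([172.2, 199.8]), array([ 10,   8,  15,  14, 160], dtype=int32)) [0.5831 0.1808 0.057 ]
top red (array([210.4, 192.8]), array([  9,   8,  14,  14, 156], dtype=int32)) [0.6003 0.1048 0.057 ]
top orange (array([274.9, 238.1]), array([19, 33,  3, 11, 28], dtype=int32)) [ 0.5107 -0.0283  0.071 ]
top disc [276.00136566 222.8266964 ] (45.29543685913086, 45.478458404541016) [ 0.5434 -0.0304  0.055 ]
scene green (array([342.4, 270.7]), array([ 12,   9,  17,  15, 188], dtype=int32)) [0.5845 0.1835 0.057 ]
scene red (array([306.2, 248.4]), array([ 11,   7,  16,  14, 175], dtype=int32)) [0.6024 0.1085 0.057 ]
scene orange (array([300.6, 183.5]), array([11,  9,  9,  6, 30], dtype=int32)) [ 0.5114 -0.0271  0.071 ]
scene disc [286.6775322  197.34284973] (33.76154327392578, 47.50091552734375) [ 0.5477 -0.0239  0.055 ]
green (array([0.58323148, 0.18168546, 0.05450328]), np.float64(0.000860371710330968))
red (array([0.60062922, 0.10564383, 0.05357775]), np.float64(0.0010310438303654666))
orange (array([ 0.51071299, -0.02824695,  0.06998192]), np.float64(0.00033798093291738867))
d (array([ 0.54379469, -0.03015491,  0.04887448]), np.float64(0.0013107558681787227))
```

View pics/c1.png

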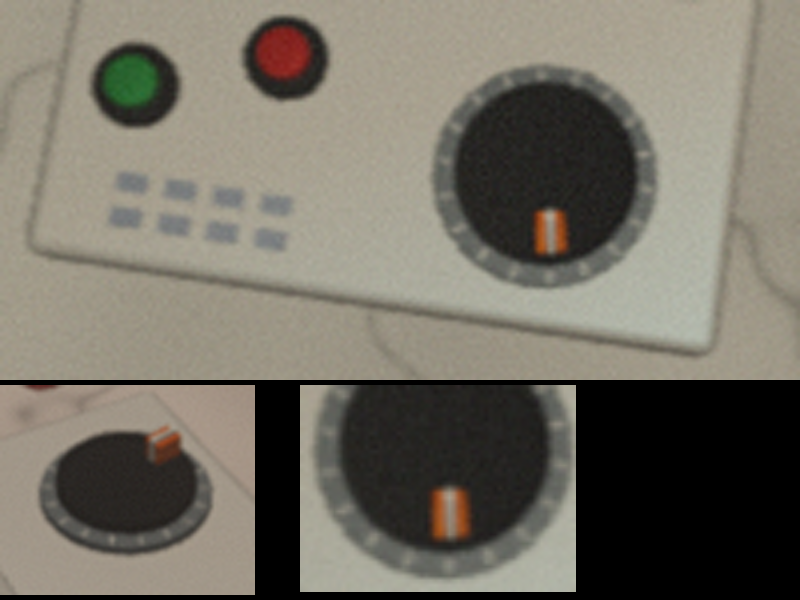

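```bash
cat >> h.py <<'E'
AX=np.array([.5436,-.0303])
def lug(im,verbose=1):
    """dial angle from top view: blob of non-black pixels inside the disc"""
    h=cv2.cvtColor(im,cv2.COLOR_BGR2GRAY);yy,xx=np.mgrid[:420,:560]
    m=(np.hypot(xx-276,yy-222.8)<21.5)&(h>75)
    k,l,st,c=cv2.connectedComponentsWithStats(m.astype('uint8'))
    i=1+np.argmax(st[1:,4]);P=plane('top',c[i],.068)[:2]
    v=P-AX;return c[i],st[i,4],P,np.hypot(*v),np.degrees(np.arctan2(v[1],v[0]))
E
python3 - <<'E'
from h import *
im=cv2.imread('pics/top0.png');print(lug(im))
b=cv2.cvtColor(im,cv2.COLOR_BGR2GRAY)
m=np.zeros_like(b);m[190:258,242:310]=cv2.inRange(cv2.GaussianBlur(b,(3,3),0)[190:258,242:310],0,120)
h=cv2.convexHull(max(cv2.findContours(m,0,1)[0],key=len));e=cv2.fitEllipse(h);print('bezel',e,plane('top',e[0],.05))
# spine direction: brightest column in each row
sat=cv2.cvtColor(im,cv2.COLOR_BGR2HSV)[...,1].astype(float)
for y in range(231,246): 
    r=b[y,271:285].astype(float); print(y,(b[y,271:285]))
E
```

```text
(array([276.91666667, 237.34722222]), np.int32(72), array([ 0.51260567, -0.03241492]), np.float64(0.031066398891154055), np.float64(-176.0964402981312))
bezel ((275.50445556640625, 223.64134216308594), (54.843509674072266, 54.98896026611328), 84.00029754638672) [ 0.54241103 -0.02958912  0.05      ]
231 [39 36 37 35 31 44 50 45 38 37 28 37 37 35]
232 [ 36  35  37  47  62  83 103  87  67  45  40  35  33  36]
233 [ 36  38  45  79 107 137 150 136  98  72  50  37  34  37]
234 [ 38  35  48  77 111 143 162 143 105  76  54  36  36  36]
235 [ 35  36  46  81 105 128 148 132 103  84  55  35  36  36]
236 [ 38  36  48  81 106 123 145 129  99  82  62  39  37  33]
237 [ 38  36  55  84 109 124 141 127 103  90  61  36  36  37]
238 [ 38  32  50  87 107 121 139 130 103  89  66  45  30  39]
239 [ 39  35  52  83 108 118 137 130 109  89  61  37  34  37]
240 [ 40  31  44  85 107 117 138 124 105  91  72  39  33  34]
241 [ 39  30  48  82 106 110 132 125 104  96  70  42  38  37]
242 [ 34  37  46  82  94  99 129 114  89  74  59  43  33  30]
243 [33 35 36 52 63 63 80 72 53 48 43 36 30 38]
244 [37 37 33 34 36 35 38 43 32 36 34 41 46 57]
245 [55 52 47 42 39 37 34 38 43 50 53 61 81 98]
```

```bash
python3 -m pendant '[{"fingers":0,"delta_pos":[-32,-28.5,0],"angular":[0,0,0]},{"fingers":0,"delta_pos":[-32,-28.5,0],"angular":[0,0,0]},{"fingers":0,"delta_pos":[-32,-28.5,0],"angular":[0,0,0]},{"fingers":0,"delta_pos":[-32,-28.5,0],"angular":[0,0,0]},{"fingers":0,"delta_pos":[-32,-28.5,0],"angular":[0,0,0]},{"fingers":0,"delta_pos":[-32,-28.5,0],"angular":[0,0,0]},{"fingers":0,"delta_pos":[-32,-28.5,0],"angular":[0,0,0]},{"fingers":0,"delta_pos":[-32,-28.5,0],"angular":[0,0,0]},{"fingers":0,"delta_pos":[-32,-28.5,0],"angular":[0,0,0]},{"fingers":0,"delta_pos":[-32,-28.5,0],"angular":[0,0,0]},{"fingers":0,"delta_pos":[-32,-28.5,0],"angular":[0,0,0]},{"fingers":0,"delta_pos":[-32,-28.5,0],"angular":[0,0,0]}]' 40
python3 -m pendant '[{"fingers":0,"delta_pos":[-29,-26,0],"angular":[0,0,0]},{"fingers":0,"delta_pos":[-29,-26,0],"angular":[0,0,0]},{"fingers":0,"delta_pos":[-29,-26,0],"angular":[0,0,0]},{"fingers":0,"delta_pos":[-29,-26,0],"angular":[0,0,0]},{"fingers":0,"delta_pos":[0,0,0],"angular":[0,0,0.142]},{"fingers":0,"delta_pos":[0,0,0],"angular":[0,0,0.142]},{"fingers":0,"delta_pos":[0,0,0],"angular":[0,0,0.142]},{"fingers":0,"delta_pos":[0,0,0],"angular":[0,0,0.142]},{"fingers":0,"delta_pos":[0,0,0],"angular":[0,0,0.142]},{"fingers":0,"delta_pos":[0,0,0],"angular":[0,0,0.142]},{"fingers":0,"delta_pos":[0,0,0],"angular":[0,0,0.142]},{"fingers":0,"delta_pos":[0,0,0],"angular":[0,0,0.142]}]'
cat >> h.py <<'E'
from scipy.spatial.transform import Rotation as Ro
def st():
    s=env.get_state();R=Ro.from_quat(s['orientation'],scalar_first=True).as_matrix();f=s['wrist_force']
    print('t%.2f'%s['clock'],'tcp',(s['tcp_pos']*1e3).round(1),'yawx %.1f'%np.degrees(np.arctan2(R[1,0],R[0,0])),'zax',R[:,2].round(3),'Fw',f.round(2),'Ft',(R.T@f).round(2),'q',s['joint_pos'].round(2),'gap',round(s['finger_gap'],4))
    return s,R
def to(p):
    s,R=st();print('tool mm to',p,(R.T@(np.array(p)-s['tcp_pos'])*1e3).round(1))
E
python3 - <<'E'
from h import *
to([.5133,-.0621,.2]);to([.5133,-.0621,.0605])
im=env.read_camera('top');cv2.imwrite('pics/t2.png',im)
E
```

```text
clock: 1.3
tcp_pos: [0.4427, 0.0755, 0.2311]
orientation: [-0.0, 0.185, 0.983, 0.0]
wrist_force: [0.8, 0.4, 0.4]
finger_gap: -0.0002
clock: 2.5
tcp_pos: [0.5123, -0.0619, 0.2308]
orientation: [-0.0, 0.687, 0.727, -0.0]
wrist_force: [-0.1, 0.0, 0.2]
finger_gap: 0.0002
t2.50 tcp [512.3 -61.9 230.8] yawx 93.2 zax [-0.001  0.    -1.   ] Fw [-0.07  0.03  0.15] Ft [ 0.03 -0.07 -0.15] q [-0.28  0.2  -0.1   1.27  0.    1.24] gap 0.0002
tool mm to [0.5133, -0.0621, 0.2] [-0.3  1.  30.8]
t2.50 tcp [512.3 -61.9 230.8] yawx 93.2 zax [-0.001  0.    -1.   ] Fw [-0.07  0.03  0.15] Ft [ 0.03 -0.07 -0.15] q [-0.28  0.2  -0.1   1.27  0.    1.24] gap 0.0002
tool mm to [0.5133, -0.0621, 0.0605] [ -0.4   1.1 170.3]
```

View pics/t2.png

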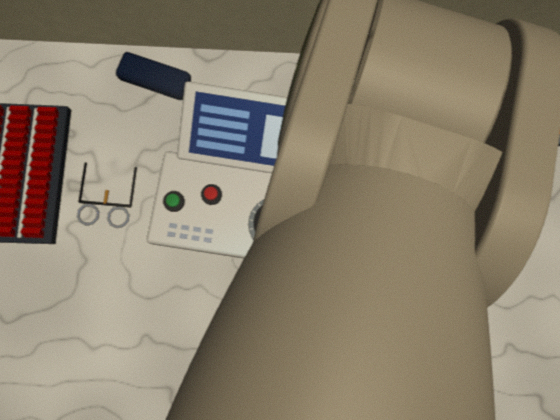

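The arm now hides the dial in the top view, so I'll descend and then look from the scene camera.

```bash
python3 -m pendant '[{"fingers":0,"delta_pos":[0,1,35],"angular":[0,0,0]},{"fingers":0,"delta_pos":[0,0,40],"angular":[0,0,0]},{"fingers":0,"delta_pos":[0,0,40],"angular":[0,0,0]},{"fingers":0,"delta_pos":[0,0,30],"angular":[0,0,0]},{"fingers":0,"delta_pos":[0,0,15],"angular":[0,0,0]},{"fingers":0,"delta_pos":[0,0,9],"angular":[0,0,0]},{"fingers":0,"delta_pos":[0,0,0],"angular":[0,0,0]}]' 40
python3 - <<'E'
from h import *
st()
im=env.read_camera('scene');cv2.imwrite('pics/s3.png',cv2.resize(im[130:270,210:400],None,fx=4,fy=4,interpolation=2))
E
```

```text
clock: 3.25
tcp_pos: [0.5127, -0.0616, 0.0611]
orientation: [-0.001, 0.684, 0.729, -0.001]
wrist_force: [0.3, 0.1, 0.0]
finger_gap: 0.0001
t3.25 tcp [512.7 -61.6  61.1] yawx 93.6 zax [-0.002  0.001 -1.   ] Fw [0.28 0.12 0.02] Ft [ 0.1   0.29 -0.02] q [-0.28  0.32 -0.39  0.87  0.    1.23] gap 0.0001
```

View pics/s3.png

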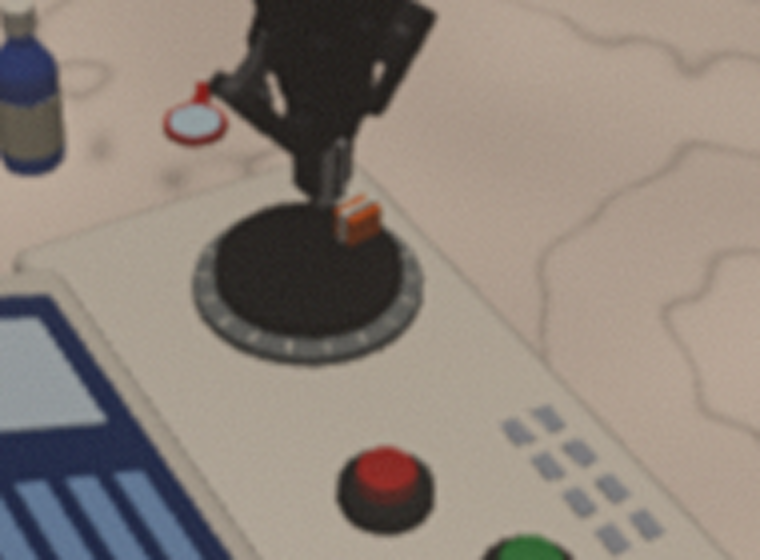

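```bash
python3 -m pendant '[{"fingers":0,"delta_pos":[5,0,0],"angular":[0,0,0]},{"fingers":0,"delta_pos":[3,0,0],"angular":[0,0,0]},{"fingers":0,"delta_pos":[0,0,0],"angular":[0,0,0]}]'
for i in 1; do python3 -m pendant '[{"fingers":0,"delta_pos":[1.5,0,0],"angular":[0,0,0]},{"fingers":0,"delta_pos":[0,0,0],"angular":[0,0,0]}]'; done; python3 -c "from h import *;st()"
python3 -m pendant '[{"fingers":0,"delta_pos":[1.5,0,0],"angular":[0,0,0]},{"fingers":0,"delta_pos":[0,0,0],"angular":[0,0,0]}]'; python3 -c "from h import *;st()"
```

```text
clock: 3.6
tcp_pos: [0.5138, -0.0535, 0.0632]
orientation: [0.001, 0.685, 0.729, 0.0]
wrist_force: [0.1, 0.9, -0.3]
finger_gap: 0.0
clock: 3.8
tcp_pos: [0.5132, -0.0522, 0.0626]
orientation: [0.0, 0.685, 0.729, 0.0]
wrist_force: [0.5, -0.0, -0.6]
finger_gap: 0.0
t3.80 tcp [513.2 -52.2  62.6] yawx 93.6 zax [ 0.001 -0.    -1.   ] Fw [ 0.46 -0.01 -0.63] Ft [-0.04  0.46  0.63] q [-0.26  0.32 -0.39  0.87  0.    1.25] gap 0.0
clock: 4.0
tcp_pos: [0.5131, -0.051, 0.0624]
orientation: [0.0, 0.685, 0.729, -0.0]
wrist_force: [0.9, -0.4, 0.6]
finger_gap: -0.0001
t4.00 tcp [513.1 -51.   62.4] yawx 93.6 zax [ 0. -0. -1.] Fw [ 0.93 -0.44  0.57] Ft [-0.5   0.9  -0.57] q [-0.25  0.32 -0.39  0.87 -0.    1.25] gap -0.0001
```

```bash
for k in 1; do python3 -m pendant '[{"fingers":0,"delta_pos":[1,0,0],"angular":[0,0,0]},{"fingers":0,"delta_pos":[0,0,0],"angular":[0,0,0]}]'; python3 -c "from h import *;st()"; python3 -m pendant '[{"fingers":0,"delta_pos":[1,0,0],"angular":[0,0,0]},{"fingers":0,"delta_pos":[0,0,0],"angular":[0,0,0]}]'; python3 -c "from h import *;st()"; done
```

```text
clock: 4.2
tcp_pos: [0.513, -0.0504, 0.0624]
orientation: [0.0, 0.685, 0.729, -0.0]
wrist_force: [-0.2, -3.0, 1.4]
finger_gap: -0.0001
t4.20 tcp [513.  -50.4  62.4] yawx 93.5 zax [ 0.    -0.001 -1.   ] Fw [-0.18 -3.03  1.36] Ft [-3.01 -0.37 -1.36] q [-0.25  0.32 -0.39  0.87 -0.    1.26] gap -0.0001
clock: 4.4
tcp_pos: [0.5128, -0.0495, 0.0624]
orientation: [0.0, 0.685, 0.729, -0.001]
wrist_force: [-1.6, -5.4, 2.0]
finger_gap: -0.0004
t4.40 tcp [512.8 -49.5  62.4] yawx 93.5 zax [-0.    -0.001 -1.   ] Fw [-1.58 -5.42  1.97] Ft [-5.31 -1.91 -1.96] q [-0.25  0.32 -0.39  0.87 -0.    1.26] gap -0.0004
```

```bash
python3 -m pendant '[{"fingers":0,"delta_pos":[1.6,-0.9,0],"angular":[0,0,0.05]},{"fingers":0,"delta_pos":[1.6,-0.9,0],"angular":[0,0,0.05]},{"fingers":0,"delta_pos":[0,0,0],"angular":[0,0,0]}]'; python3 -c "from h import *;st()";python3 -m pendant '[{"fingers":0,"delta_pos":[1.6,-0.9,0],"angular":[0,0,0.05]},{"fingers":0,"delta_pos":[1.6,-0.9,0],"angular":[0,0,0.05]},{"fingers":0,"delta_pos":[0,0,0],"angular":[0,0,0]}]'; python3 - <<'E'
from h import *
st()
im=env.read_camera('scene');cv2.imwrite('pics/s4.png',cv2.resize(im[150:230,230:340],None,fx=5,fy=5,interpolation=2))
E
```

```text
clock: 4.7
tcp_pos: [0.5109, -0.0452, 0.0622]
orientation: [-0.0, 0.72, 0.694, 0.001]
wrist_force: [-0.2, 0.5, -0.8]
finger_gap: 0.0001
t4.70 tcp [510.9 -45.2  62.2] yawx 87.8 zax [ 0.     0.002 -1.   ] Fw [-0.24  0.5  -0.85] Ft [ 0.49 -0.26  0.85] q [-0.25  0.31 -0.39  0.86  0.    1.36] gap 0.0001
clock: 5.0
tcp_pos: [0.5091, -0.0416, 0.062]
orientation: [-0.001, 0.754, 0.657, 0.0]
wrist_force: [-0.0, 1.3, -0.2]
finger_gap: 0.0001
t5.00 tcp [509.1 -41.6  62. ] yawx 82.2 zax [-0.     0.002 -1.   ] Fw [-0.02  1.31 -0.18] Ft [ 1.29 -0.2   0.18] q [-0.24  0.31 -0.4   0.86  0.    1.47] gap 0.0001
```

View pics/s4.png

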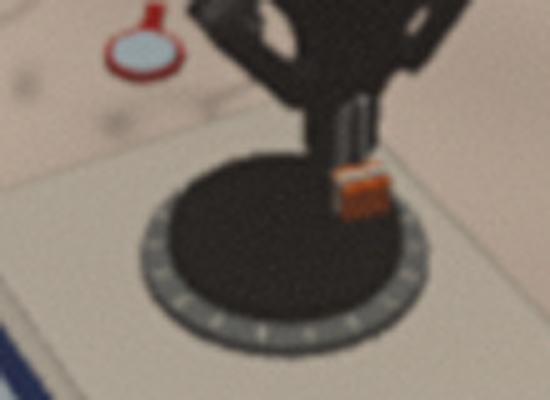

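Snapped to the first click: the force dropped to about zero and the lug has moved on to px (302,188). The finger is at about 15.6° in dial terms. Next is click two.

```bash
cat >> h.py <<'E'
def fa():
    s,R=st();v=s['tcp_pos'][:2]-[.5434,-.0302];a=np.degrees(np.arctan2(v[1],v[0]))
    print('finger angle %.1f r %.1f'%((-146.0-a)%360,np.hypot(*v)*1e3))
def lugs(tag):
    im=env.read_camera('scene');q=cent(im,*C['orange'],(255,165,335,232))
    if q:
        P=plane('scene',q[0],.065)[:2];v=P-[.5434,-.0302]
        print('scene lug',q[0].round(1),q[1][4],P.round(4),'r%.1f'%(np.hypot(*v)*1e3),'dial %.1f'%((183.5-np.degrees(np.arctan2(v[1],v[0])))%360))
    cv2.imwrite(f'pics/{tag}.png',cv2.resize(im[150:230,230:340],None,fx=5,fy=5,interpolation=2))
E
python3 -c "from h import *;lugs('x1')"
python3 -m pendant '[{"fingers":0,"delta_pos":[1.6,-0.9,0],"angular":[0,0,0.05]},{"fingers":0,"delta_pos":[1.6,-0.9,0],"angular":[0,0,0.05]},{"fingers":0,"delta_pos":[1.6,-0.9,0],"angular":[0,0,0.05]},{"fingers":0,"delta_pos":[0,0,0],"angular":[0,0,0]}]'; python3 -c "from h import *;fa();lugs('x2')"
python3 -m pendant '[{"fingers":0,"delta_pos":[1.6,-0.9,0],"angular":[0,0,0.05]},{"fingers":0,"delta_pos":[1.6,-0.9,0],"angular":[0,0,0.05]},{"fingers":0,"delta_pos":[1.6,-0.9,0],"angular":[0,0,0.05]},{"fingers":0,"delta_pos":[0,0,0],"angular":[0,0,0]}]'; python3 -c "from h import *;fa();lugs('x3')"
```

```text
scene lug [302.6 188.1] 55 [ 0.5125 -0.019 ] r32.9 dial 23.5
clock: 5.5
tcp_pos: [0.5079, -0.0379, 0.0623]
orientation: [0.001, 0.801, 0.599, -0.0]
wrist_force: [0.5, -2.8, -0.6]
finger_gap: 0.0
t5.50 tcp [507.9 -37.9  62.3] yawx 73.5 zax [ 0.001 -0.001 -1.   ] Fw [ 0.48 -2.77 -0.56] Ft [-2.52  1.24  0.56] q [-0.23  0.31 -0.4   0.86 -0.    1.63] gap 0.0
finger angle 21.7 r 36.3
scene lug [302.6 189. ] 58 [ 0.5142 -0.0168] r32.2 dial 28.2
clock: 5.95
tcp_pos: [0.5065, -0.0313, 0.0622]
orientation: [-0.001, 0.843, 0.537, 0.0]
wrist_force: [-0.6, -1.4, -0.7]
finger_gap: 0.0002
t5.95 tcp [506.5 -31.3  62.2] yawx 65.0 zax [-0.     0.001 -1.   ] Fw [-0.58 -1.36 -0.66] Ft [-1.48  0.05  0.65] q [-0.22  0.3  -0.41  0.86  0.    1.79] gap 0.0002
finger angle 32.4 r 37.0
scene lug [302.7 191.9] 65 [ 0.5195 -0.0096] r31.6 dial 44.3
```

Dial at two clicks. The camera's angle estimate runs about +4°. Third click now.

```bash
python3 -m pendant '[{"fingers":0,"delta_pos":[1.6,-0.9,0],"angular":[0,0,0.05]},{"fingers":0,"delta_pos":[1.6,-0.9,0],"angular":[0,0,0.05]},{"fingers":0,"delta_pos":[1.6,-0.9,0],"angular":[0,0,0.05]},{"fingers":0,"delta_pos":[1.6,-0.9,0],"angular":[0,0,0.05]},{"fingers":0,"delta_pos":[0,0,0],"angular":[0,0,0]}]'; python3 -c "from h import *;fa();lugs('x4')"
python3 -m pendant '[{"fingers":0,"delta_pos":[1.6,-0.9,0],"angular":[0,0,0.05]},{"fingers":0,"delta_pos":[1.6,-0.9,0],"angular":[0,0,0.05]},{"fingers":0,"delta_pos":[1.6,-0.9,0],"angular":[0,0,0.05]},{"fingers":0,"delta_pos":[0,0,0],"angular":[0,0,0]}]'; python3 -c "from h import *;fa();lugs('x5')"
```

```text
clock: 6.5
tcp_pos: [0.5065, -0.0248, 0.0623]
orientation: [0.0, 0.893, 0.45, -0.0]
wrist_force: [-1.4, -3.3, 1.2]
finger_gap: 0.0002
t6.50 tcp [506.5 -24.8  62.3] yawx 53.5 zax [-0.    -0.001 -1.   ] Fw [-1.4  -3.31  1.21] Ft [-3.5   0.84 -1.2 ] q [-0.21  0.3  -0.41  0.86 -0.    2.  ] gap 0.0002
finger angle 42.4 r 37.3
scene lug [302.9 192.8] 64 [ 0.5207 -0.0073] r32.2 dial 48.7
clock: 6.95
tcp_pos: [0.5076, -0.0187, 0.0623]
orientation: [-0.001, 0.924, 0.382, 0.0]
wrist_force: [-0.1, 0.1, -0.6]
finger_gap: 0.0002
t6.95 tcp [507.6 -18.7  62.3] yawx 45.0 zax [ 0.     0.001 -1.   ] Fw [-0.1   0.12 -0.63] Ft [ 0.01 -0.15  0.63] q [-0.2   0.3  -0.41  0.86  0.    2.16] gap 0.0002
finger angle 51.8 r 37.6
scene lug [301.8 195.4] 67 [ 0.5273 -0.0023] r32.2 dial 63.5
```

Three clicks (dial about 60°, finger 51.8°). Last click, with smaller steps at the end.

```bash
python3 -m pendant '[{"fingers":0,"delta_pos":[1.6,-0.9,0],"angular":[0,0,0.05]},{"fingers":0,"delta_pos":[1.6,-0.9,0],"angular":[0,0,0.05]},{"fingers":0,"delta_pos":[1.6,-0.9,0],"angular":[0,0,0.05]},{"fingers":0,"delta_pos":[1.6,-0.9,0],"angular":[0,0,0.05]},{"fingers":0,"delta_pos":[0,0,0],"angular":[0,0,0]}]'; python3 -c "from h import *;fa();lugs('x6')"
python3 -m pendant '[{"fingers":0,"delta_pos":[1.6,-0.9,0],"angular":[0,0,0.05]},{"fingers":0,"delta_pos":[1.6,-0.9,0],"angular":[0,0,0.05]},{"fingers":0,"delta_pos":[0,0,0],"angular":[0,0,0]}]'; python3 -c "from h import *;fa();lugs('x7')"
```

```text
clock: 7.5
tcp_pos: [0.51, -0.0121, 0.0622]
orientation: [-0.0, 0.958, 0.288, -0.0]
wrist_force: [-0.1, -1.0, 1.3]
finger_gap: -0.0
t7.50 tcp [510.  -12.1  62.2] yawx 33.5 zax [-0.  0. -1.] Fw [-0.07 -1.01  1.32] Ft [-0.62  0.81 -1.32] q [-0.18  0.31 -0.4   0.86  0.    2.38] gap -0.0
finger angle 62.5 r 38.0
scene lug [301.1 195.4] 54 [ 0.5283 -0.0031] r31.0 dial 64.4
clock: 7.85
tcp_pos: [0.5113, -0.0092, 0.0622]
orientation: [0.0, 0.971, 0.24, -0.001]
wrist_force: [-2.2, -2.3, 1.5]
finger_gap: 0.0001
t7.85 tcp [511.3  -9.2  62.2] yawx 27.8 zax [-0.001 -0.    -1.   ] Fw [-2.2  -2.29  1.46] Ft [-3.01  1.   -1.45] q [-0.17  0.31 -0.4   0.86 -0.    2.48] gap 0.0001
finger angle 67.2 r 38.3
scene lug [300.7 196.4] 56 [ 0.5309 -0.0011] r31.7 dial 70.2
```

```bash
python3 -m pendant '[{"fingers":0,"delta_pos":[1.6,-0.9,0],"angular":[0,0,0.05]},{"fingers":0,"delta_pos":[1.6,-0.9,0],"angular":[0,0,0.05]},{"fingers":0,"delta_pos":[0,0,0],"angular":[0,0,0]},{"fingers":0,"delta_pos":[0,0,0],"angular":[0,0,0]}]'; python3 -c "from h import *;fa();lugs('x8')"
```

```text
clock: 8.3
tcp_pos: [0.5142, -0.0057, 0.0623]
orientation: [-0.0, 0.981, 0.192, 0.0]
wrist_force: [-0.4, 0.2, 0.4]
finger_gap: 0.0001
t8.30 tcp [514.2  -5.7  62.3] yawx 22.1 zax [ 0.001  0.001 -1.   ] Fw [-0.45  0.19  0.41] Ft [-0.35 -0.34 -0.41] q [-0.17  0.31 -0.39  0.86  0.    2.59] gap 0.0001
finger angle 74.1 r 38.1
scene lug [297.8 197.1] 35 [ 0.5367 -0.0025] r28.5 dial 80.0
```

View pics/x8.png

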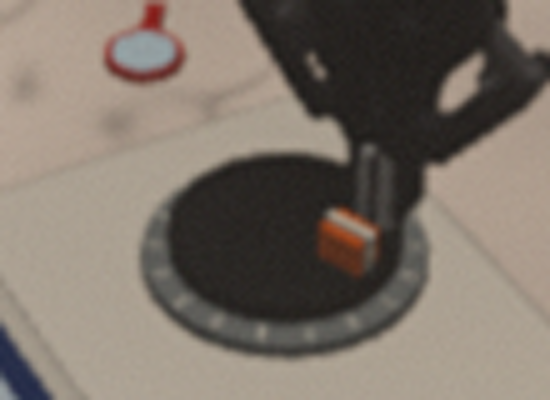

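The fourth snap happened: force is about zero, and the lug stands clear ahead of the finger at px (348,242) in the crop. Backing off and lifting.

```bash
python3 -m pendant '[{"fingers":0,"delta_pos":[-5,0,0],"angular":[0,0,0]},{"fingers":0,"delta_pos":[-4,0,0],"angular":[0,0,0]},{"fingers":0,"delta_pos":[0,0,-25],"angular":[0,0,0]},{"fingers":0,"delta_pos":[0,0,-40],"angular":[0,0,0]},{"fingers":0,"delta_pos":[0,0,-15],"angular":[0,0,0]},{"fingers":0,"delta_pos":[0,0,0],"angular":[0,0,0]}]'; python3 - <<'E'
from h import *
lugs('x9');to([.5832,.1815,.13])
E
```

```text
clock: 8.95
tcp_pos: [0.5073, -0.0097, 0.145]
orientation: [0.001, 0.982, 0.19, 0.003]
wrist_force: [0.8, 0.6, -0.2]
finger_gap: -0.0001
scene lug [298. 198.] 45 [ 5.38e-01 -3.00e-04] r30.4 dial 83.2
t9.00 tcp [506.2  -9.6 143.2] yawx 21.9 zax [ 0.003 -0.    -1.   ] Fw [-0.07  1.01  0.64] Ft [ 0.32 -0.96 -0.64] q [-0.18  0.22 -0.29  1.05  0.    2.58] gap 0.0001
tool mm to [0.5832, 0.1815, 0.13] [ 142.8 -148.4   13.4]
```

```bash
python3 -m pendant '[{"fingers":0,"delta_pos":[24,-24.5,0],"angular":[0,0,0]},{"fingers":0,"delta_pos":[24,-24.5,0],"angular":[0,0,0]},{"fingers":0,"delta_pos":[24,-25,0],"angular":[0,0,0]},{"fingers":0,"delta_pos":[24,-25,0],"angular":[0,0,0]},{"fingers":0,"delta_pos":[24,-25,0],"angular":[0,0,0]},{"fingers":0,"delta_pos":[23,-24.5,0],"angular":[0,0,0]},{"fingers":0,"delta_pos":[0,0,0],"angular":[0,0,0]}]'; python3 - <<'E'
from h import *
to([.5832,.1815,.062])
im=env.read_camera('top');cv2.imwrite('pics/t5.png',im);print(lug(im))
E
```

```text
clock: 9.7
tcp_pos: [0.5827, 0.185, 0.14]
orientation: [-0.001, 0.981, 0.192, -0.001]
wrist_force: [-0.2, -0.2, -0.7]
finger_gap: 0.0
t9.70 tcp [582.7 185.  140. ] yawx 22.2 zax [-0.002  0.001 -1.   ] Fw [-0.24 -0.19 -0.73] Ft [-0.29  0.08  0.73] q [ 0.18  0.42 -0.02  1.13  0.    2.93] gap 0.0
tool mm to [0.5832, 0.1815, 0.062] [-0.8  3.6 78. ]
(array([260.72972973, 224.7027027 ]), np.int32(74), array([5.36800499e-01, 4.75697899e-04]), np.float64(0.03151788061091478), np.float64(102.45863543113616))
```

View pics/t5.png

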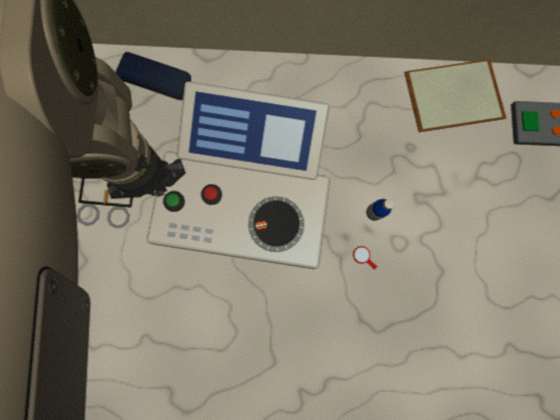

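The top view shows the lug at px (261,225), which is 81° of turn, so four clicks. Before pressing I'll check where the TCP projects.

```bash
python3 - <<'E'
from h import *
s,R=st()
for n in('top','scene'):
    p=env.camera_params(n)
    for P in(s['tcp_pos'],s['tcp_pos']-R[:,2]*.1,[.5832,.1815,.057]):
        q=p['view']@np.r_[P,1];print(n,p['cx']-p['fx']*q[0]/q[2],p['cy']+p['fy']*q[1]/q[2])
im=env.read_camera('scene');cv2.imwrite('pics/s6.png',cv2.resize(im[160:340,250:450],None,fx=3,fy=3,interpolation=2))
E
```

```text
t9.75 tcp [581.9 183.3 140. ] yawx 22.1 zax [-0.003 -0.    -1.   ] Fw [-0.09  0.39 -1.08] Ft [ 0.06 -0.39  1.08] q [ 0.17  0.42 -0.02  1.13  0.    2.93] gap 0.0002
top 160.97774636506423 191.40005401406523
top 145.4191419117239 177.33559160903087
top 171.89933005011505 199.7229336737984
scene 348.4621935309799 234.76860048108975
scene 355.44775223999426 184.69427124348607
scene 342.17049341122834 269.64802847982116
```

View pics/s6.png

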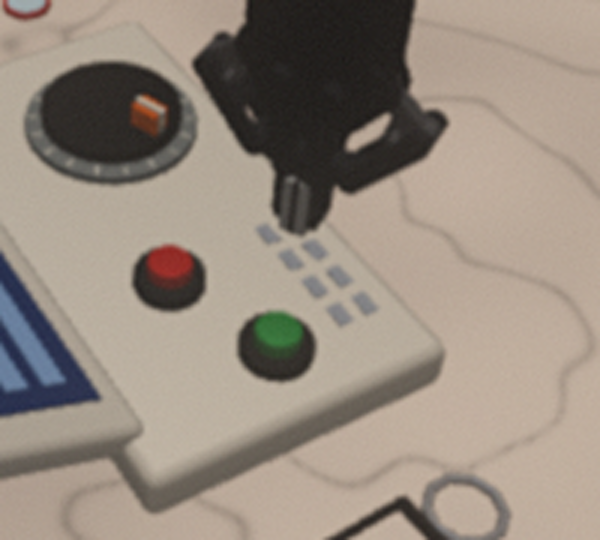

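The tip sits where predicted, at px (350,236), and a straight descent lands on the green key. The red key is about 78 mm away.

```bash
python3 -m pendant '[{"fingers":0,"delta_pos":[0,2,25],"angular":[0,0,0]},{"fingers":0,"delta_pos":[0,0,30],"angular":[0,0,0]},{"fingers":0,"delta_pos":[0,0,15],"angular":[0,0,0]},{"fingers":0,"delta_pos":[0,0,7],"angular":[0,0,0]},{"fingers":0,"delta_pos":[0,0,0],"angular":[0,0,0]},{"fingers":0,"delta_pos":[0,0,0],"angular":[0,0,0]}]'; python3 -c "from h import *;st()"
python3 -m pendant '[{"fingers":0,"delta_pos":[0,0,2],"angular":[0,0,0]},{"fingers":0,"delta_pos":[0,0,2],"angular":[0,0,0]},{"fingers":0,"delta_pos":[0,0,2],"angular":[0,0,0]},{"fingers":0,"delta_pos":[0,0,0],"angular":[0,0,0]},{"fingers":0,"delta_pos":[0,0,0],"angular":[0,0,0]}]'; python3 -c "from h import *;st()"
```

```text
clock: 10.4
tcp_pos: [0.5838, 0.1794, 0.0659]
orientation: [0.0, 0.982, 0.19, 0.0]
wrist_force: [0.2, 0.8, 0.4]
finger_gap: -0.0002
t10.40 tcp [583.8 179.4  65.9] yawx 21.9 zax [ 0.001  0.    -1.   ] Fw [0.22 0.81 0.44] Ft [ 0.51 -0.66 -0.44] q [ 0.17  0.47 -0.13  0.96  0.    2.93] gap -0.0002
clock: 10.9
tcp_pos: [0.5835, 0.1801, 0.0593]
orientation: [-0.0, 0.982, 0.19, 0.0]
wrist_force: [-0.4, -0.5, 0.8]
finger_gap: 0.0004
t10.90 tcp [583.5 180.1  59.3] yawx 21.9 zax [-0.  0. -1.] Fw [-0.43 -0.48  0.84] Ft [-0.58  0.29 -0.84] q [ 0.17  0.48 -0.14  0.95  0.    2.93] gap 0.0004
```

```bash
python3 -m pendant '[{"fingers":0,"delta_pos":[0,0,2],"angular":[0,0,0]},{"fingers":0,"delta_pos":[0,0,2],"angular":[0,0,0]},{"fingers":0,"delta_pos":[0,0,2],"angular":[0,0,0]},{"fingers":0,"delta_pos":[0,0,0],"angular":[0,0,0]},{"fingers":0,"delta_pos":[0,0,0],"angular":[0,0,0]}]'; python3 -c "from h import *;st()"
python3 -m pendant '[{"fingers":0,"delta_pos":[0,0,2],"angular":[0,0,0]},{"fingers":0,"delta_pos":[0,0,0],"angular":[0,0,0]},{"fingers":0,"delta_pos":[0,0,0],"angular":[0,0,0]}]'; python3 -c "from h import *;st()"
```

```text
clock: 11.4
tcp_pos: [0.5838, 0.1801, 0.0536]
orientation: [-0.0, 0.982, 0.19, 0.0]
wrist_force: [-0.2, -0.6, 3.6]
finger_gap: 0.0
t11.40 tcp [583.8 180.1  53.6] yawx 21.9 zax [ 0.001  0.    -1.   ] Fw [-0.24 -0.58  3.62] Ft [-0.43  0.45 -3.63] q [ 0.17  0.49 -0.15  0.94  0.    2.93] gap 0.0
clock: 11.7
tcp_pos: [0.5838, 0.1801, 0.0516]
orientation: [-0.0, 0.982, 0.19, 0.0]
wrist_force: [0.1, 0.6, 4.8]
finger_gap: 0.0001
t11.70 tcp [583.8 180.1  51.6] yawx 21.9 zax [ 0.001  0.    -1.   ] Fw [0.15 0.56 4.82] Ft [ 0.35 -0.47 -4.82] q [ 0.17  0.49 -0.15  0.93  0.    2.93] gap 0.0001
```

```bash
python3 -m pendant '[{"fingers":0,"delta_pos":[0,0,1],"angular":[0,0,0]},{"fingers":0,"delta_pos":[0,0,0.5],"angular":[0,0,0]},{"fingers":0,"delta_pos":[0,0,0],"angular":[0,0,0]},{"fingers":0,"delta_pos":[0,0,0],"angular":[0,0,0]}]'; python3 -c "from h import *;st()"
```

```text
clock: 12.1
tcp_pos: [0.5838, 0.1801, 0.051]
orientation: [-0.0, 0.982, 0.19, 0.001]
wrist_force: [-2.2, 0.6, 9.9]
finger_gap: -0.0001
t12.10 tcp [583.8 180.1  51. ] yawx 21.9 zax [ 0.001  0.    -1.   ] Fw [-2.21  0.64  9.89] Ft [-1.8  -1.42 -9.89] q [ 0.17  0.49 -0.15  0.93  0.    2.93] gap -0.0001
```

It has bottomed out: z 51.0 mm, and the force jumped to 10 N. One more mm of command to be certain, then lift.

```bash
python3 -m pendant '[{"fingers":0,"delta_pos":[0,0,1],"angular":[0,0,0]},{"fingers":0,"delta_pos":[0,0,0],"angular":[0,0,0]},{"fingers":0,"delta_pos":[0,0,0],"angular":[0,0,0]}]';python3 -c "from h import *;st()"; python3 -m pendant '[{"fingers":0,"delta_pos":[0,0,-8],"angular":[0,0,0]},{"fingers":0,"delta_pos":[0,0,-15],"angular":[0,0,0]},{"fingers":0,"delta_pos":[0,0,-30],"angular":[0,0,0]},{"fingers":0,"delta_pos":[0,0,-40],"angular":[0,0,0]},{"fingers":0,"delta_pos":[0,0,-15],"angular":[0,0,0]},{"fingers":0,"delta_pos":[0,0,0],"angular":[0,0,0]},{"fingers":0,"delta_pos":[0,0,0],"angular":[0,0,0]}]'; python3 - <<'E'
from h import *
st();t=env.read_camera('top');print(lug(t))
B={'green':(155,185,192,217),'red':(195,178,228,210)}
for c in B:
    q=cent(t,*C[c],B[c]);print('top',c,q and (q[0],q[1][4]))
im=env.read_camera('scene')
for c,b in {'green':(322,255,362,292),'red':(288,235,325,268)}.items():
    q=cent(im,*C[c],b);print(c,q and q[0],q and q[1][4])
cv2.imwrite('pics/s7.png',im)
E
```

```text
clock: 12.4
tcp_pos: [0.5839, 0.1801, 0.0509]
orientation: [0.0, 0.982, 0.19, 0.001]
wrist_force: [-3.8, -0.6, 15.7]
finger_gap: 0.0003
t12.40 tcp [583.9 180.1  50.9] yawx 21.9 zax [ 0.002  0.    -1.   ] Fw [-3.81 -0.58 15.66] Ft [ -3.72  -0.88 -15.67] q [ 0.17  0.49 -0.15  0.93  0.    2.93] gap 0.0003
clock: 13.1
tcp_pos: [0.583, 0.1798, 0.1557]
orientation: [-0.0, 0.982, 0.19, -0.001]
wrist_force: [0.3, -0.6, -0.4]
finger_gap: -0.0002
t13.10 tcp [583.  179.8 155.7] yawx 21.9 zax [-0.001 -0.    -1.   ] Fw [ 0.34 -0.56 -0.39] Ft [0.1  0.64 0.39] q [ 0.17  0.41  0.    1.16 -0.    2.93] gap -0.0002
(array([260.72972973, 224.7027027 ]), np.int32(74), array([5.36800499e-01, 4.75697899e-04]), np.float64(0.03151788061091478), np.float64(102.45863543113616))
top green (array([172.17365269, 199.67065868]), np.int32(167))
top red (array([210.41139241, 192.85443038]), np.int32(158))
green [342.34031414 270.76439791] 191
red [306.15340909 248.47727273] 176
```

View pics/s7.png

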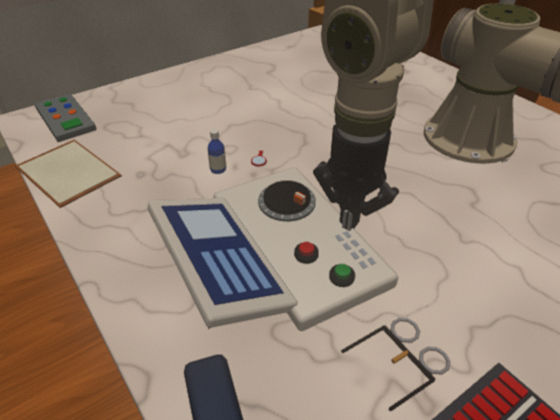

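The scene view shows green at px (342,271), back up and the same as at the start. Red at (306,248), the bottle, lens and frame look unmoved, and the lug is at the fourth click. The arm is clear of everything, so I'll hand in.

```bash
python3 -c "from workcell import env;print(env.hand_in())"
```

```text
the job is handed in; nothing more can be done
None
```

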